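# Unlock the probe port and hold the thermometer in the sample pan

### The arm

A 6-joint arm with a two-finger parallel gripper is mounted at the origin on a cart in front of the work surface, level with it; the furniture and walls round the work are solid. World frame = base frame: x ahead of the robot, y to its left, z up, the work surface at z = 0. Lengths are in m, angles in degrees, forces in N, time in s.
With the tool pointing down it reaches from about 0.375 to 0.9 m from the base axis. Payload 3.1 kg.
Tool frame: the origin (TCP) lies midway between the tips of the shut fingers; the grasp point (between the pads) lies bot.hold_point_z behind it (bot.hold_point_z is the distance from the TCP to the grasp point, in m); z points along the fingers, y is the direction in which the jaws open and shut (so a half turn about z gives the same grasp; the last joint's range is limited). The gripper opens to 87 mm and grips with 3 to 60 N. Pads are 19 mm wide; open, the fingers measure 117 mm over their backs; the gripper's body (75 mm by 190 mm) begins 51 mm behind the grasp point.
Start: joints at [54.918, 30.224, 82.088, -0, 67.689, -10.227], TCP at [0.263, 0.567, 0.223] pointing down, gripper open.
Joint ranges: [-176.69, 176.69], [-43.24, 126.21], [12.49, 139.97], [-82, 262], [0, 151.66], [-163.58, 163.58]. Speed limits (degrees/s): [159.86, 159.86, 180, 180, 180, 180].

### API

Orientations are given as a 3x3 rotation matrix whose columns are the frame's x, y, z axes.
In Python, from rig import bot, vision, hand_in gives the robot as it stands. The module is installed in compiled form; this text tells all that it offers.
- The arm moves only by the shell command python3 -m handwheel 'ROWS'. ROWS is JSON, a list of rows, each an object of numbers: "hand": the gripper's target within -1 to 1 (fully open at 1, half-way at 0, shut at -1); "dx", "dy", "dz": the shift along the world's x, y, z in cm; "wx", "wy", "wz": the turn, a rotation vector about the world's x, y, z in rad. In form: [{"hand": .., "dx": .., "dy": .., "dz": .., "wx": .., "wy": .., "wz": ..}, ...]. A call has 1 to 10 rows; each row shifts and turns the commanded pose from where the row before left it; what a row does not reach is not made up. A row lasts 1/10 s, in which the tool goes at most 50 mm and 8.59 degrees, less where a joint would pass 70% of its speed; a pose out of reach is approached as far as the arm can. A call with a gripper value outside its range is refused whole. The fingers move at their own pace and stop on an object; the grip force is fixed at half the most. Time passes only in rows, so rows that do not move let the fingers close. It gives the time, the measured TCP pose, the force and the opening at its end, in the units of the state.
- bot.read_state(): the state, without advancing time (a new reading comes with each control period).
- vision.capture(name): name is "scene" or "top" or "wrist"; returns (picture, depth): 384x512x3 uint8, red, green, blue; 384x512 float32, m along the optical axis (not along the pixel's ray), 0 where there is no reading.
- vision.get_calibration(name): a dict with "fx", "fy", "cx", "cy" (pixels), "rvec" (rotation vector, rad) and "tvec" (3), from world to camera coordinates, as OpenCV has them. Camera axes: x right, y down, z forward; pixel columns grow to the right and rows downward; lengths in m; the calibration is good to about 2 mm. The wrist camera is an equidistant fisheye: a pixel r from the principal point sees the ray r / f radians off the axis. A picture is of the moment at which its call begins: read the wrist's pose just before it. get_calibration takes no time and is no camera call; for the wrist camera it gives the pose at the moment of the call.
- hand_in(): hands the job in, once; it reports no verdict.
The state is a dict: "time_s": time; "joint_positions": joint angles; "qvel": joint speeds; "tau": joint torques, N m; "position": TCP position; "tcp_rot": TCP orientation; "force": force on the tool from outside, world axes, zero at the start; "moment": the same for the moment, N m; "opening": opening from 0.0 (shut) to 1.0 (fully open).
Only numpy, scipy, OpenCV 4.12 (cv2) and the standard library are available. Lean on these libraries where they do the work, as an engineer would, in place of code of your own. Each camera call takes 0.05 s, during which the arm holds its last target.

### The job

Turn the black clamp knob on the sample pan's lid clockwise (seen from above), about a quarter turn, to free the orange shutter, which springs open by itself and uncovers the guide hole. Then take the thermometer out of its stand by its head and, keeping it upright, lower its stem through the guide hole without touching the pan, lid or shutter, until about 60 mm of stem is below the lid's top surface. Finish there still holding the thermometer steady in the gripper, with the stem centred in the hole, and leave the bottles and the roll of tape where they are.

Things in the scene. Friction and masses are not known exactly. Their poses are not given: they have to be found in the camera images.
- pan: Fixed steel food pan, hollow, with a white lid 150 (x) x 140 (y) x 16 mm, lid top 96 mm above the counter, 20 mm round guide hole through the lid; inner floor 93 mm below the lid top. Origin: centre of the underside, z up. In its frame the hole is at x -10, y +24, the knob's axis at x -10, y -26 mm. Shutter rails 5 mm high run along x beside the hole. Place and yaw vary.
- bore (a point): Centre of the guide hole at the lid's top surface (96 mm above the counter). Frame as the pan's.
- shutter (a joint): Slide of the orange shutter (42 x 32 x 3 mm, on the lid over the hole, with an upright steel pin whose top is 13 mm above the lid). 0 = shut (up to 0.004 at the start), 0.032 m = open. A weak spring (under 1 N) pushes it open along the pan's +x and keeps it open; the knob's steel finger blocks the pin until the knob is turned.
- clamp_knob (a joint): Angle of the black clamp knob: about 0 = locked (up to 0.08 at the start), grows as the knob is turned clockwise seen from above, stop at 1.57 rad. At about 0.7 the finger has cleared the pin and the shutter runs open. Stiff hinge (0.08 N m), stays where left.
- knob_grip (a point): Centre of the knob's grip bar, on the knob's axis, 33 mm above the lid top. Black bar 42 mm long (this frame's y), 14 mm wide (x), 26 mm high, its top 46 mm above the lid; under it a round skirt 34 mm across and a thin steel finger along this frame's +y, pointing to the guide hole when locked. The frame turns with the knob; z up.
- stand: Fixed grey stand for the thermometer, footprint 66 (x) x 70 (y) mm, 139 mm high, its top block 60 x 54 mm; a rectangular socket about 24 x 18 mm, 15 mm deep, in its top holds the foot of the thermometer's head; the stem's tip stands in a 9 mm wide boss near the foot. Lift the thermometer straight up. Origin: centre of the underside; z up. Place and yaw vary.
- stand_top (a point): Centre of the stand's top face, 139 mm above the counter.
- thermometer: Probe thermometer, 35 g, upright in the stand, stem down. White head 22 (its x) x 16 (z, 0 to +16) x 66 mm (y, +26 to +92); steel stem 3.6 mm thick, 117 mm long. Own y axis points up, from tip to head. Origin: 91 mm above the tip, in the plane of the head's back. The stem leans about 2.4 degrees to the head in the own y-z plane (its axis is at z +7 at the head, z +2 at the tip).
- head_mid (a point): Point in the thermometer's head, a good place to grip: 159 mm above the tip, 42 mm above the head's foot and about 27 mm above the stand's top. Frame as the thermometer's.
- stem_tip (a point): Tip of the stem.
- stem_mark (a point): Point on the stem's axis 60 mm above the tip; it should come to the centre of the guide hole, level with the lid's top.
- vinegar_left: Bystander: bottle with amber drink and black cap, 77 mm diameter, 222 mm high, behind the pan. Origin: centre of the underside.
- vinegar_right: Bystander: another such bottle, 77 mm diameter, 222 mm high, behind the pan to the right.
- tape_roll: Bystander: roll of brown tape lying flat, 98 mm across, 25 mm high, near the counter's front edge. Origin: centre of the underside.
Mind the look-alikes: they are no part of the job. There is more than one size of the stand; the one meant has the size given above.

How it is judged (in metres and radians):
On the way, in this order (a step that is already met when the one before it is completed fails the run):
1. the clamp knob is turned and the shutter is open, the thermometer still in its stand (value of joint shutter above 0.026 m and value of joint clamp_knob above 1 rad and horizontal distance between stem_mark and stand_top below 0.02 m and height (world z) of stem_tip below 0.03 m), for 0.1 s.
2. the thermometer is lifted out of the stand by the gripper (height (world z) of stem_tip above 0.13 m and contact force between the fingers and thermometer above 1 N), for 0.1 s.
At the end, for the whole second after the job is handed in: Knob past 1.0 rad, shutter past 26 mm; the gripper holds the thermometer still and upright (0.15 rad), tip 45 to 75 mm below the lid's top, stem mark within 5 mm and tip within 8.5 mm of the hole's axis, touching neither pan, lid nor shutter; bystanders within 20 mm of their starts (value of joint shutter above 0.026 m and value of joint clamp_knob above 1 rad and z of stem_tip in the frame of bore between -0.075 and -0.045 m and horizontal distance between stem_mark and bore below 0.005 m and horizontal distance between stem_tip and bore below 0.0085 m and angle between thermometer's own y axis and vertical below 0.15 rad and contact force between thermometer and pan below 0.2 N and contact force between the fingers and thermometer above 1 N and linear speed of thermometer below 0.01 m/s and distance of each of vinegar_left, vinegar_right, tape_roll from where it was at the start of the episode below 0.02 m); the arm keeps its last pose, push and grip.
It fails at once if the thermometer knocks or rubs against the pan, lid, shutter or knob (over 1 N) (contact force between thermometer and pan above 1 N).
It fails at once if a bystander (bottle, tape roll) is pushed more than 20 mm (distance of any of vinegar_left, vinegar_right, tape_roll from where it was at the start of the episode above 0.02 m).
It also fails if it takes over 64 s, if anything falls off the work surface, if the arm or the gripper's body presses on something with over 40 N, if the wrist force passes 120 N, or if a joint passes its speed limit or range.

## Working session

There is one attempt and no reset: what is moved stays moved. The work goes in short steps, Python scripts to look and compute and a shell command to move; the robot and the scene stay as the last step left them, time stands still between calls to the robot, and variables do not carry over. Pictures are saved under pics/ and viewed, and the job is handed in when it is done.

```bash
mkdir -p pics
python3 - <<'E'
from rig import bot, vision
import cv2, numpy as np
print(bot.read_state(), bot.hold_point_z)
for n in ("scene","top","wrist"):
    c=vision.get_calibration(n); print(n,c)
    p,d=vision.capture(n)
    cv2.imwrite(f"pics/{n}0.png",p[:,:,::-1]); np.savez(f"{n}0.npz",p=p,d=d,**{k:np.array(v) for k,v in c.items()})
E
```

```text
{'time_s': 0.0, 'joint_positions': array([ 5.49193278e+01,  3.02779824e+01,  8.21562031e+01, -4.70573359e-04,
        6.76888584e+01, -1.02252766e+01]), 'qvel': array([-0.1252322 , -0.04572971,  0.0489977 ,  0.07868662,  0.09708558,
       -0.00383358]), 'tau': array([ 5.49205542e-04, -4.40044534e+01, -1.76595086e+01,  6.31902739e-02,
        5.81898505e-02, -1.56964766e-04]), 'position': array([0.26223551, 0.56652145, 0.2215832 ]), 'tcp_rot': array([[-9.07372598e-01,  4.20325422e-01, -1.22802396e-03],
       [ 4.20327050e-01,  9.07370965e-01, -1.76177535e-03],
       [ 3.73754317e-04, -2.11475836e-03, -9.99997694e-01]]), 'force': array([ 0.0079278 , -0.36655734, -0.21877346]), 'moment': array([-0.08822205,  0.00263579,  0.03045751]), 'opening': 1.0001486372020312} 0.0187
scene {'fx': 421.5230267969559, 'fy': 421.5230267969559, 'cx': 254.83577219067848, 'cy': 187.8404265139209, 'rvec': array([ 2.02319049, -1.16258534,  0.50730085]), 'tvec': array([-0.37587637,  0.34795039,  0.78707155])}
top {'fx': 382.7257009792116, 'fy': 382.7257009792116, 'cx': 255.8799962652454, 'cy': 184.41119981484945, 'rvec': array([ 2.19699712, -2.160893  ,  0.08933467]), 'tvec': array([-0.13747501,  0.52706952,  0.98690636])}
wrist {'fx': 297.3186396354542, 'fy': 297.3186396354542, 'cx': 254.13097013978572, 'cy': 191.21763268037083, 'rvec': array([-2.43897187, -1.55532607, -0.22106835]), 'tvec': array([-0.62358598, -0.03303445,  0.39055142])}
```

View pics/scene0.png

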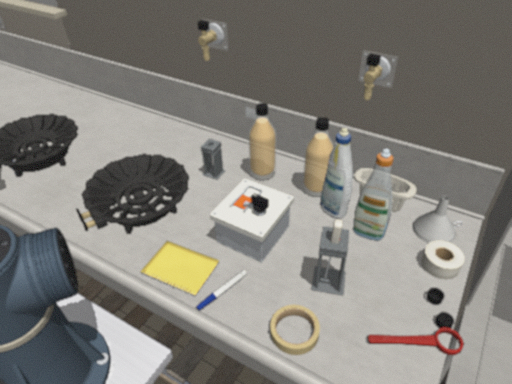

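View pics/top0.png

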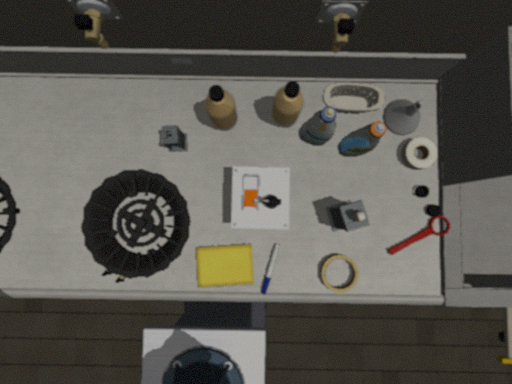

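View pics/wrist0.png

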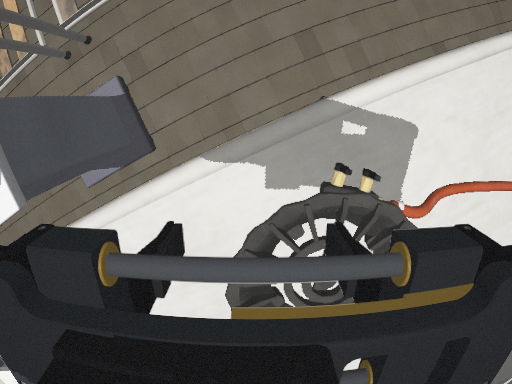

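```bash
cat > h.py <<'E'
import numpy as np, cv2
from scipy.spatial.transform import Rotation as R
def load(n): return np.load(n+".npz")
def cam(c):
    Rm=cv2.Rodrigues(np.array(c["rvec"],float).reshape(3,1))[0]; t=np.array(c["tvec"]); return Rm,-Rm.T@t
def rays(c,uv,fish=False):
    uv=np.atleast_2d(uv).astype(float); Rm,o=cam(c)
    x=(uv[:,0]-c["cx"])/c["fx"]; y=(uv[:,1]-c["cy"])/c["fy"]
    if fish:
        r=np.hypot(x,y)+1e-12; v=np.c_[np.sin(r)*x/r,np.sin(r)*y/r,np.cos(r)]
    else: v=np.c_[x,y,np.ones_like(x)]
    return o, v@Rm, v
def onplane(c,uv,z,fish=False):
    o,d,_=rays(c,uv,fish); return o+d*((z-o[2])/d[:,2])[:,None]
def cloud(c,d,fish=False):
    h,w=d.shape; u,v=np.meshgrid(np.arange(w),np.arange(h)); uv=np.c_[u.ravel(),v.ravel()]
    o,r,vv=rays(c,uv,fish); return (o+r*(d.ravel()/vv[:,2])[:,None]).reshape(h,w,3)
def proj(c,P,fish=False):
    P=np.atleast_2d(P); Rm,o=cam(c); q=(P-o)@Rm.T
    if fish:
        th=np.arctan2(np.hypot(q[:,0],q[:,1]),q[:,2]); ph=np.arctan2(q[:,1],q[:,0])
        return np.c_[c["cx"]+c["fx"]*th*np.cos(ph),c["cy"]+c["fy"]*th*np.sin(ph)]
    return np.c_[c["cx"]+c["fx"]*q[:,0]/q[:,2],c["cy"]+c["fy"]*q[:,1]/q[:,2]]
E
python3 - <<'E'
from h import *
t=load("top0"); s=load("scene0")
def crop(a,x0,y0,x1,y1,k): return cv2.resize(a[y0:y1,x0:x1,::-1],None,fx=k,fy=k,interpolation=cv2.INTER_CUBIC)
a=crop(t["p"],215,150,385,250,4); cv2.imwrite("pics/c_top.png",a)
b=crop(s["p"],190,120,360,300,3); cv2.imwrite("pics/c_scene.png",b)
W=cloud(t,t["d"])
for n,(u,v) in dict(lid=(280,220),knob=(268,201),stand=(345,208),head=(361,215),small=(170,134),counter=(220,210)).items(): print(n,W[v,u].round(4))
print(cam(t)[1],cam(s)[1])
E
```

```text
lid [ 0.4376 -0.1887  0.0962]
knob [ 0.4813 -0.1575  0.1438]
stand [ 0.4681 -0.3357  0.1412]
head [ 0.4523 -0.3592  0.1899]
small [0.6462 0.0871 0.0877]
counter [ 0.4607 -0.0338  0.    ]
[ 0.44617525 -0.12995358  1.02699831] [-0.11710749 -0.5272007   0.76823134]
```

View pics/c_top.png

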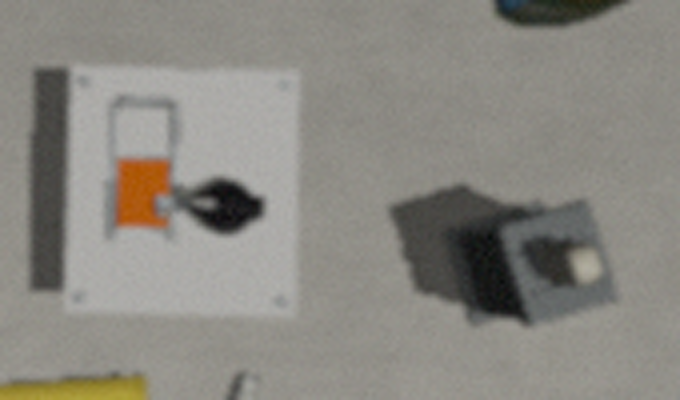

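View pics/c_scene.png

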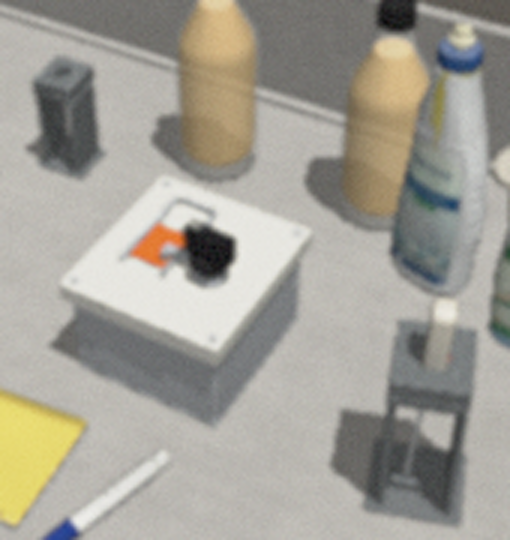

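The thermometer stands in the tall grey stand at scene (333,260) / top (350,215). Its top reads 0.141 m, which fits the 139 mm given. The grey block at scene (212,160) / top (172,137) is only 88 mm high and empty, so it is the look-alike. The pan is at top (260,198), with the orange shutter on the left and the knob on the right. Next I measure these.

Run:
```python
from h import *
t=load("top0"); s=load("scene0")
for n,c in (("top",t),("scene",s)):
    W=cloud(c,c["d"]); 
    m=(abs(W[...,2]-.096)<.008)&(abs(W[...,0]-.48)<.12)&(abs(W[...,1]+.14)<.12)&(c["p"].min(2)>130)
    P=W[m]; print(n,"lid n",len(P),"z",P[:,2].mean().round(4))
    mm=cv2.morphologyEx(m.astype(np.uint8),cv2.MORPH_CLOSE,np.ones((9,9)))
    cs,_=cv2.findContours(mm,cv2.RETR_EXTERNAL,cv2.CHAIN_APPROX_NONE); k=max(cs,key=cv2.contourArea)
    q=onplane(c,k[:,0,:],.096)[:,:2]
    r=cv2.minAreaRect((q*1000).astype(np.float32)); print(" rect",r)
    # stand top face
    m=(abs(W[...,2]-.139)<.007)&(abs(W[...,0]-.455)<.06)&(abs(W[...,1]+.35)<.06)
    P=W[m]; print(" stand n",len(P),"z",P[:,2].mean().round(4)); 
    r=cv2.minAreaRect((P[:,:2]*1000).astype(np.float32)); print(" rect",r)
    m=(W[...,2]>.155)&(W[...,2]<.25)&(abs(W[...,0]-.455)<.06)&(abs(W[...,1]+.35)<.06)
    P=W[m]; print(" head n",len(P),P.mean(0).round(4),"zmax",P[:,2].max())
    r=cv2.minAreaRect((P[:,:2]*1000).astype(np.float32)); print(" rect",r)
    m=(W[...,2]>.125)&(W[...,2]<.16)&(abs(W[...,0]-.48)<.05)&(abs(W[...,1]+.15)<.05)
    P=W[m]; print(" knob n",len(P),P.mean(0).round(4)); r=cv2.minAreaRect((P[:,:2]*1000).astype(np.float32)); print(" rect",r)
    m=(W[...,2]>.15)&(W[...,0]>.5)&(W[...,0]<.72)&(abs(W[...,1]+.15)<.35)
    P=W[m]; print(" tall: xmin per y:",[(y,P[abs(P[:,1]-y)<.02][:,0].min().round(3) if (abs(P[:,1]-y)<.02).any() else None) for y in np.arange(-.44,.2,.04).round(2)])
    hsv=cv2.cvtColor(c["p"],cv2.COLOR_RGB2HSV); o=(hsv[...,0]<15)&(hsv[...,1]>180)&(abs(W[...,2]-.098)<.01)
    q=onplane(c,np.argwhere(o)[:,::-1],.099)[:,:2]; print(" orange",cv2.minAreaRect((q*1000).astype(np.float32)))
```

```text
top lid n 2966 z 0.0964
 rect ((491.875, -139.40940856933594), (139.65811157226562, 149.61781311035156), 89.9795150756836)
 stand n 492 z 0.139
 rect ((451.42962646484375, -356.8940734863281), (60.1808967590332, 55.036102294921875), 17.811447143554688)
 head n 114 [ 0.4504 -0.3557  0.1805] zmax 0.19391457154111658
 rect ((450.7718811035156, -357.99359130859375), (21.985960006713867, 16.625268936157227), 20.18670654296875)
 knob n 112 [ 0.4813 -0.1648  0.1413]
 rect ((481.4934387207031, -164.56195068359375), (13.958882331848145, 41.77988815307617), 0.964046835899353)
 tall: xmin per y: [(np.float64(-0.44), None), (np.float64(-0.4), np.float64(0.612)), (np.float64(-0.36), np.float64(0.611)), (np.float64(-0.32), np.float64(0.643)), (np.float64(-0.28), np.float64(0.639)), (np.float64(-0.24), np.float64(0.648)), (np.float64(-0.2), np.float64(0.689)), (np.float64(-0.16), np.float64(0.701)), (np.float64(-0.12), None), (np.float64(-0.08), np.float64(0.69)), (np.float64(-0.04), np.float64(0.679)), (np.float64(-0.0), np.float64(0.686)), (np.float64(0.04), None), (np.float64(0.08), None), (np.f
[... 713 characters left out ...]
5), 87.25257110595703)
 tall: xmin per y: [(np.float64(-0.44), None), (np.float64(-0.4), np.float64(0.61)), (np.float64(-0.36), np.float64(0.61)), (np.float64(-0.32), np.float64(0.642)), (np.float64(-0.28), np.float64(0.637)), (np.float64(-0.24), np.float64(0.65)), (np.float64(-0.2), np.float64(0.689)), (np.float64(-0.16), np.float64(0.703)), (np.float64(-0.12), None), (np.float64(-0.08), np.float64(0.687)), (np.float64(-0.04), np.float64(0.676)), (np.float64(-0.0), np.float64(0.688)), (np.float64(0.04), None), (np.float64(0.08), None), (np.float64(0.12), None), (np.float64(0.16), None)]
 orange ((488.9449157714844, -115.2862548828125), (24.13525390625, 33.26371383666992), 88.24955749511719)
```

```bash
python3 -m handwheel '[{"hand":1,"dx":1.8,"dy":-4,"dz":0.8,"wz":-0.11},{"hand":1,"dx":1.8,"dy":-4,"dz":0.8,"wz":-0.11},{"hand":1,"dx":1.8,"dy":-4,"dz":0.8,"wz":-0.11},{"hand":1,"dx":1.8,"dy":-4,"dz":0.8,"wz":-0.11},{"hand":1,"dx":1.8,"dy":-4,"dz":0.8,"wz":-0.11},{"hand":1,"dx":1.8,"dy":-4,"dz":0.8,"wz":-0.11},{"hand":1,"dx":1.8,"dy":-4,"dz":0,"wz":-0.11},{"hand":1,"dx":1.8,"dy":-4,"dz":0,"wz":-0.11},{"hand":1,"dx":1.8,"dy":-4,"dz":0,"wz":-0.11},{"hand":1,"dx":1.8,"dy":-4,"dz":0,"wz":-0.11}]'
python3 -m handwheel '[{"hand":0,"dx":0.5,"dy":-4},{"hand":0,"dx":0.5,"dy":-4},{"hand":0,"dx":0.5,"dy":-4},{"hand":0,"dx":0.5,"dy":-4},{"hand":0,"dx":0.5,"dy":-4},{"hand":0,"dx":0.5,"dy":-4},{"hand":0,"dx":0.5,"dy":-4},{"hand":0,"dx":0.4,"dy":-4},{"hand":0},{"hand":0}]'
python3 - <<'E'
from rig import bot, vision
from h import *
import cv2
s=bot.read_state();print(s["time_s"],s["position"],s["tcp_rot"],s["opening"],s["joint_positions"])
c=vision.get_calibration("wrist");p,d=vision.capture("wrist");cv2.imwrite("pics/w1.png",p[:,:,::-1]);np.savez("w1.npz",p=p,d=d,**c)
E
```

```text
0.15 [0.26236057 0.56665836 0.22180331] [[-9.07383682e-01  4.20302373e-01 -8.77264178e-04]
 [ 4.20303230e-01  9.07382681e-01 -1.36545380e-03]
 [ 2.22110850e-04 -1.60770746e-03 -9.99998683e-01]] 1.0003020237543125 [ 5.49188107e+01  3.02661322e+01  8.21394370e+01 -4.14190798e-03
  6.76873416e+01 -1.02258901e+01]invalid input
invalid input
```

View pics/w1.png

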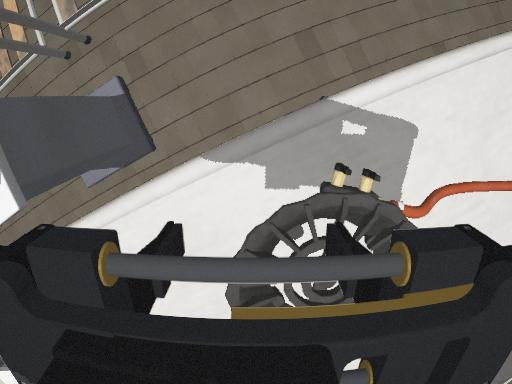

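The view hasn't changed because the rows were refused. They probably need every key, so I'll retry with all of them.

```bash
python3 -m handwheel '[{"hand":1,"dx":1.8,"dy":-4,"dz":0.8,"wx":0,"wy":0,"wz":-0.11},{"hand":1,"dx":1.8,"dy":-4,"dz":0.8,"wx":0,"wy":0,"wz":-0.11},{"hand":1,"dx":1.8,"dy":-4,"dz":0.8,"wx":0,"wy":0,"wz":-0.11},{"hand":1,"dx":1.8,"dy":-4,"dz":0.8,"wx":0,"wy":0,"wz":-0.11},{"hand":1,"dx":1.8,"dy":-4,"dz":0.8,"wx":0,"wy":0,"wz":-0.11},{"hand":1,"dx":1.8,"dy":-4,"dz":0.8,"wx":0,"wy":0,"wz":-0.11},{"hand":1,"dx":1.8,"dy":-4,"dz":0,"wx":0,"wy":0,"wz":-0.11},{"hand":1,"dx":1.8,"dy":-4,"dz":0,"wx":0,"wy":0,"wz":-0.11},{"hand":1,"dx":1.8,"dy":-4,"dz":0,"wx":0,"wy":0,"wz":-0.11},{"hand":1,"dx":1.8,"dy":-4,"dz":0,"wx":0,"wy":0,"wz":-0.11}]'
```

```text
time_s: 1.2
position: [0.443, 0.1654, 0.2706]
tcp_rot: [[-0.032, 0.999, 0.0], [0.999, 0.032, 0.0], [0.0, 0.0, -1.0]]
force: [0.7, -0.5, -0.0]
opening: 0.995
```

```bash
python3 -m handwheel '[{"hand":0,"dx":0.5,"dy":-4,"dz":0,"wx":0,"wy":0,"wz":-0.02},{"hand":0,"dx":0.5,"dy":-4,"dz":0,"wx":0,"wy":0,"wz":-0.02},{"hand":0,"dx":0.5,"dy":-4,"dz":0,"wx":0,"wy":0,"wz":0},{"hand":0,"dx":0.5,"dy":-4,"dz":0,"wx":0,"wy":0,"wz":0},{"hand":0,"dx":0.5,"dy":-4,"dz":0,"wx":0,"wy":0,"wz":0},{"hand":0,"dx":0.5,"dy":-4,"dz":0,"wx":0,"wy":0,"wz":0},{"hand":0,"dx":0.5,"dy":-4,"dz":0,"wx":0,"wy":0,"wz":0},{"hand":0,"dx":0.35,"dy":-4,"dz":0,"wx":0,"wy":0,"wz":0},{"hand":0,"dx":0,"dy":-1,"dz":0,"wx":0,"wy":0,"wz":0},{"hand":0,"dx":0,"dy":0,"dz":0,"wx":0,"wy":0,"wz":0}]'
python3 - <<'E'
from rig import bot, vision
from h import *
import cv2
s=bot.read_state();print(s["time_s"],s["position"],s["tcp_rot"],s["opening"],s["joint_positions"])
c=vision.get_calibration("wrist");p,d=vision.capture("wrist");cv2.imwrite("pics/w1.png",p[:,:,::-1]);np.savez("w1.npz",p=p,d=d,**c)
E
```

```text
time_s: 2.2
position: [0.481, -0.1642, 0.2703]
tcp_rot: [[0.006, 1.0, -0.0], [1.0, -0.006, 0.0], [0.0, -0.0, -1.0]]
force: [-0.3, 0.2, 0.5]
opening: 0.5
2.2 [ 0.48103633 -0.16423029  0.27025492] [[ 5.99994707e-03  9.99981935e-01 -3.60258013e-04]
 [ 9.99981905e-01 -5.99978910e-03  4.37962862e-04]
 [ 4.35793478e-04 -3.62879249e-04 -9.99999839e-01]] 0.5000424441701045 [-3.14705666e+01  1.78537401e+01  9.51621076e+01  1.15428354e-02
  6.70148581e+01 -3.11313076e+01]
```

View pics/w1.png

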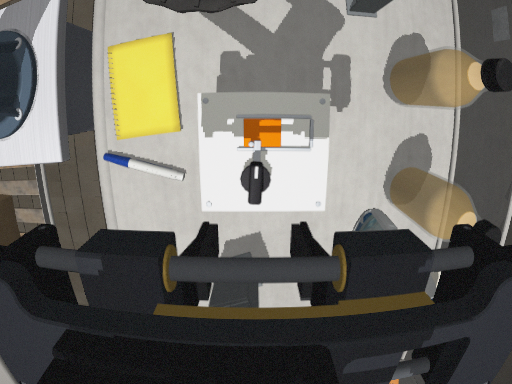

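The wrist view shows the knob at (255,180), locked, with its finger at (258,147) against the orange shutter at (262,132). It is in line with the jaws, whose midpoint is column 254. I'll check with the wrist depth and then descend.

Run:
```python
from h import *
c=load("w1"); W=cloud(c,c["d"],True)
def rect(m,n):
    P=W[m]; print(n,len(P),P[:,2].mean().round(4),cv2.minAreaRect((P[:,:2]*1000).astype(np.float32)))
box=(abs(W[...,0]-.48)<.1)&(abs(W[...,1]+.14)<.09)
v=np.arange(384)[:,None]<220
rect(box&v&(abs(W[...,2]-.096)<.005),"lid")
rect(box&v&(abs(W[...,2]-.142)<.006)&(abs(W[...,1]+.165)<.04),"knob")
hsv=cv2.cvtColor(c["p"],cv2.COLOR_RGB2HSV); rect(box&v&(hsv[...,0]<15)&(hsv[...,1]>180),"or")
```

```text
lid 14017 0.0958 ((492.5535583496094, -141.29498291015625), (140.44606018066406, 151.28134155273438), 89.50458526611328)
knob 535 0.141 ((482.68890380859375, -166.2801513671875), (41.13296127319336, 13.958686828613281), 86.1656723022461)
or 457 0.0994 ((490.3962707519531, -116.64293670654297), (30.754243850708008, 40.361907958984375), 89.8691635131836)
```

```bash
python3 -m handwheel '[{"hand":0,"dx":0.05,"dy":0,"dz":-2,"wx":0,"wy":0,"wz":0},{"hand":0,"dx":0,"dy":-0.1,"dz":-2,"wx":0,"wy":0,"wz":0},{"hand":0,"dx":0,"dy":0,"dz":-2,"wx":0,"wy":0,"wz":0},{"hand":0,"dx":0,"dy":0,"dz":-2,"wx":0,"wy":0,"wz":0},{"hand":0,"dx":0,"dy":0,"dz":-2,"wx":0,"wy":0,"wz":0},{"hand":0,"dx":0,"dy":0,"dz":-1.5,"wx":0,"wy":0,"wz":0},{"hand":0,"dx":0,"dy":0,"dz":-1,"wx":0,"wy":0,"wz":0},{"hand":0,"dx":0,"dy":0,"dz":0,"wx":0,"wy":0,"wz":0}]'
```

```text
time_s: 3.05
position: [0.4807, -0.162, 0.1445]
tcp_rot: [[0.001, 1.0, -0.003], [1.0, -0.001, 0.002], [0.002, -0.003, -1.0]]
force: [0.0, -0.4, 0.5]
opening: 0.5
```

```bash
python3 -m handwheel '[{"hand":0,"dx":0.1,"dy":-0.35,"dz":-1,"wx":0,"wy":0,"wz":-0.06},{"hand":0,"dx":0,"dy":0,"dz":-1.2,"wx":0,"wy":0,"wz":0},{"hand":0,"dx":0,"dy":0,"dz":0,"wx":0,"wy":0,"wz":0},{"hand":0,"dx":0,"dy":0,"dz":0,"wx":0,"wy":0,"wz":0}]'
```

```text
time_s: 3.45
position: [0.4825, -0.167, 0.1236]
tcp_rot: [[0.062, 0.998, -0.0], [0.998, -0.062, 0.0], [0.0, -0.0, -1.0]]
force: [0.5, 0.3, 0.3]
opening: 0.5
```

```bash
python3 -m handwheel '[{"hand":-1,"dx":-0.03,"dy":0.1,"dz":-0.15,"wx":0,"wy":0,"wz":0},{"hand":-1,"dx":0,"dy":0,"dz":0,"wx":0,"wy":0,"wz":0},{"hand":-1,"dx":0,"dy":0,"dz":0,"wx":0,"wy":0,"wz":0},{"hand":-1,"dx":0,"dy":0,"dz":0,"wx":0,"wy":0,"wz":0},{"hand":-1,"dx":0,"dy":0,"dz":0,"wx":0,"wy":0,"wz":0}]'
```

```text
time_s: 3.95
position: [0.4822, -0.1664, 0.1222]
tcp_rot: [[0.063, 0.998, -0.0], [0.998, -0.063, -0.0], [-0.0, -0.0, -1.0]]
force: [-0.3, -0.6, 0.3]
opening: 0.162
```

```bash
python3 -m handwheel '[{"hand":-1,"dx":0,"dy":0,"dz":0,"wx":0,"wy":0,"wz":-0.07},{"hand":-1,"dx":0,"dy":0,"dz":0,"wx":0,"wy":0,"wz":-0.07},{"hand":-1,"dx":0,"dy":0,"dz":0,"wx":0,"wy":0,"wz":-0.07},{"hand":-1,"dx":0,"dy":0,"dz":0,"wx":0,"wy":0,"wz":-0.07},{"hand":-1,"dx":0,"dy":0,"dz":0,"wx":0,"wy":0,"wz":-0.07},{"hand":-1,"dx":0,"dy":0,"dz":0,"wx":0,"wy":0,"wz":-0.07},{"hand":-1,"dx":0,"dy":0,"dz":0,"wx":0,"wy":0,"wz":-0.07},{"hand":-1,"dx":0,"dy":0,"dz":0,"wx":0,"wy":0,"wz":-0.07},{"hand":-1,"dx":0,"dy":0,"dz":0,"wx":0,"wy":0,"wz":-0.07},{"hand":-1,"dx":0,"dy":0,"dz":0,"wx":0,"wy":0,"wz":-0.07}]'
python3 -m handwheel '[{"hand":-1,"dx":0,"dy":0,"dz":0,"wx":0,"wy":0,"wz":-0.07},{"hand":-1,"dx":0,"dy":0,"dz":0,"wx":0,"wy":0,"wz":-0.07},{"hand":-1,"dx":0,"dy":0,"dz":0,"wx":0,"wy":0,"wz":-0.07},{"hand":-1,"dx":0,"dy":0,"dz":0,"wx":0,"wy":0,"wz":-0.07},{"hand":-1,"dx":0,"dy":0,"dz":0,"wx":0,"wy":0,"wz":-0.07},{"hand":-1,"dx":0,"dy":0,"dz":0,"wx":0,"wy":0,"wz":-0.07},{"hand":-1,"dx":0,"dy":0,"dz":0,"wx":0,"wy":0,"wz":-0.07},{"hand":-1,"dx":0,"dy":0,"dz":0,"wx":0,"wy":0,"wz":-0.07},{"hand":-1,"dx":0,"dy":0,"dz":0,"wx":0,"wy":0,"wz":-0.07},{"hand":-1,"dx":0,"dy":0,"dz":0,"wx":0,"wy":0,"wz":0}]'
```

```text
time_s: 4.95
position: [0.4821, -0.1664, 0.1222]
tcp_rot: [[0.693, 0.721, -0.001], [0.721, -0.693, -0.0], [-0.0, -0.0, -1.0]]
force: [-1.2, -0.1, 1.3]
opening: 0.157
time_s: 5.95
position: [0.482, -0.1664, 0.1222]
tcp_rot: [[0.984, 0.177, -0.001], [0.177, -0.984, 0.0], [-0.001, -0.0, -1.0]]
force: [-1.8, 0.3, 1.9]
opening: 0.156
```

Turned to about 1.39 rad. Release, rise, and look.

```bash
python3 -m handwheel '[{"hand":0,"dx":0,"dy":0,"dz":0,"wx":0,"wy":0,"wz":0},{"hand":0,"dx":0,"dy":0,"dz":0,"wx":0,"wy":0,"wz":0},{"hand":0,"dx":0,"dy":0,"dz":0,"wx":0,"wy":0,"wz":0},{"hand":0,"dx":0,"dy":0,"dz":2,"wx":0,"wy":0,"wz":0},{"hand":0,"dx":0,"dy":0,"dz":4,"wx":0,"wy":0,"wz":0},{"hand":0,"dx":0,"dy":0,"dz":4,"wx":0,"wy":0,"wz":0},{"hand":0,"dx":0,"dy":0,"dz":4,"wx":0,"wy":0,"wz":0},{"hand":0,"dx":0,"dy":0,"dz":4,"wx":0,"wy":0,"wz":0},{"hand":0,"dx":0,"dy":0,"dz":0,"wx":0,"wy":0,"wz":0},{"hand":0,"dx":0,"dy":0,"dz":0,"wx":0,"wy":0,"wz":0}]'
python3 - <<'E'
from rig import bot, vision
from h import *
c=vision.get_calibration("wrist");p,d=vision.capture("wrist");cv2.imwrite("pics/w2.png",p[:,:,::-1]);np.savez("w2.npz",p=p,d=d,**c)
print(cam(c)[1])
c=vision.get_calibration("scene");p,d=vision.capture("scene");cv2.imwrite("pics/s2.png",cv2.resize(p[150:310,190:390,::-1],None,fx=4,fy=3.75,interpolation=cv2.INTER_CUBIC))
print(bot.read_state()["joint_positions"])
E
```

```text
time_s: 6.95
position: [0.4826, -0.1665, 0.3029]
tcp_rot: [[0.984, 0.177, 0.002], [0.177, -0.984, -0.001], [0.002, 0.002, -1.0]]
force: [0.4, -0.2, -0.3]
opening: 0.498
[ 0.55819914 -0.15312866  0.46453357]
[-3.15970477e+01  1.60863286e+01  9.25017708e+01 -1.09431142e-03
  7.15834396e+01  4.82059370e+01]
```

View pics/w2.png

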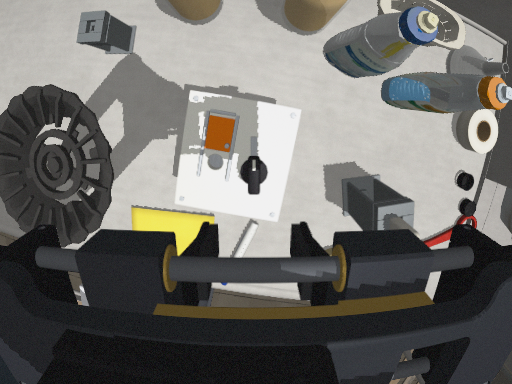

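View pics/s2.png

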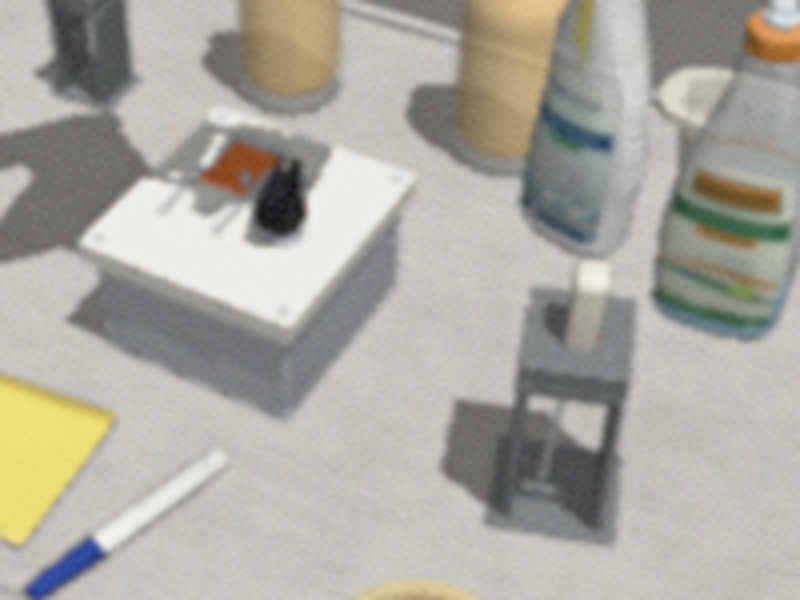

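The shutter is open (orange at (220,133)), the hole shows at (215,161), and the knob is turned, at (254,173). The thermometer still stands at (400,222). Next I measure the hole and the head.

Run:
```python
from h import *
c=load("w2"); W=cloud(c,c["d"],True); p=c["p"]
cv2.imwrite("pics/w2c.png",cv2.resize(p[80:230,170:300,::-1],None,fx=4,fy=4,interpolation=cv2.INTER_CUBIC))
cv2.imwrite("pics/w2d.png",cv2.resize(p[160:280,320:460,::-1],None,fx=5,fy=5,interpolation=cv2.INTER_CUBIC))
def rect(m,n):
    P=W[m]; print(n,len(P),P[:,2].mean().round(4),P[:,2].max().round(4),cv2.minAreaRect((P[:,:2]*1000).astype(np.float32)))
b=(abs(W[...,0]-.451)<.06)&(abs(W[...,1]+.357)<.06)
rect(b&(abs(W[...,2]-.139)<.004),"stand")
rect(b&(W[...,2]>.155)&(W[...,2]<.2),"head");rect(b&(abs(W[...,2]-.19)<.003),"headtop")
b=(abs(W[...,0]-.4815)<.013)&(abs(W[...,1]+.1157)<.013)
rect(b&(W[...,2]<.088),"hole by depth")
g=cv2.cvtColor(p,cv2.COLOR_RGB2GRAY); m=b&(g<125); 
q=onplane(c,np.argwhere(m)[:,::-1],.096,True); print("hole grey",len(q),q.mean(0),np.ptp(q,axis=0), "med lid grey",np.median(g[b]))
uv=proj(c,[[.4815,-.1155,.096],[.451,-.357,.19]],True);print(uv)
```

```text
stand 798 0.1382 0.1429 ((463.2503967285156, -354.8070373535156), (36.56944274902344, 54.676753997802734), 16.9976749420166)
head 115 0.1699 0.1879 ((459.53460693359375, -356.87066650390625), (7.285071849822998, 16.048866271972656), 11.450539588928223)
headtop 2 0.1878 0.1879 ((458.4654541015625, -363.3760986328125), (3.197044849395752, 0.0), -133.16348266601562)
hole by depth 72 0.0364 0.088 ((473.80865478515625, -113.21929931640625), (20.16503143310547, 15.57417106628418), 69.69924926757812)
hole grey 633 [0.13452829 0.11773703 0.096     ] [5.81237278e-01 3.79030938e-01 1.11022302e-16] med lid grey 38.0
[[213.85563768 162.54632208]
 [412.96342167 243.08883289]]
```

View pics/w2c.png

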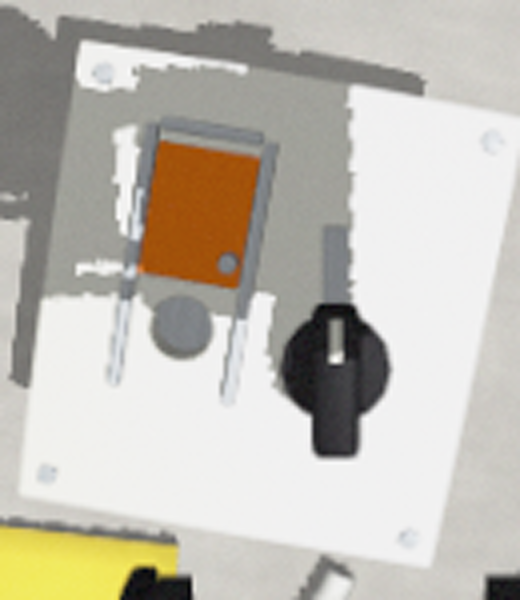

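View pics/w2d.png

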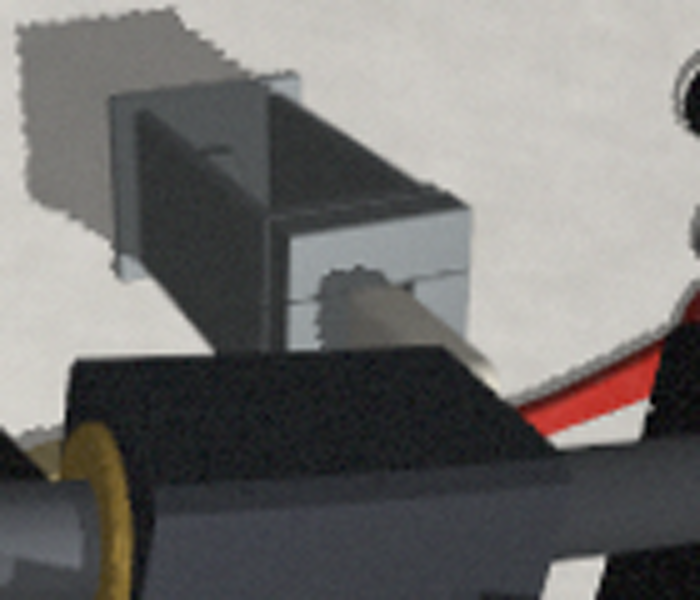

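```bash
python3 -m handwheel '[{"hand":0.2,"dx":-0.6,"dy":-3.8,"dz":0,"wx":0,"wy":0,"wz":0.03},{"hand":0.2,"dx":-0.6,"dy":-3.8,"dz":0,"wx":0,"wy":0,"wz":0.03},{"hand":0.2,"dx":-0.6,"dy":-3.8,"dz":0,"wx":0,"wy":0,"wz":0.03},{"hand":0.2,"dx":-0.7,"dy":-3.8,"dz":0,"wx":0,"wy":0,"wz":0.03},{"hand":0.2,"dx":-0.7,"dy":-3.9,"dz":0,"wx":0,"wy":0,"wz":0.02},{"hand":0.2,"dx":0,"dy":0,"dz":0,"wx":0,"wy":0,"wz":0},{"hand":0.2,"dx":0,"dy":0,"dz":0,"wx":0,"wy":0,"wz":0}]'
python3 - <<'E'
from rig import bot, vision
from h import *
c=vision.get_calibration("wrist");p,d=vision.capture("wrist");cv2.imwrite("pics/w3.png",p[:,:,::-1]);np.savez("w3.npz",p=p,d=d,**c)
W=cloud(c,d,True)
def rect(m,n):
    P=W[m]; print(n,len(P),P[:,2].mean().round(4),P[:,2].max().round(4),cv2.minAreaRect((P[:,:2]*1000).astype(np.float32)))
b=(abs(W[...,0]-.451)<.06)&(abs(W[...,1]+.357)<.06)
rect(b&(abs(W[...,2]-.139)<.004),"stand")
rect(b&(abs(W[...,2]-.190)<.004),"headtop");rect(b&(W[...,2]>.15)&(W[...,2]<.195),"head")
E
```

```text
time_s: 7.75
position: [0.4493, -0.3573, 0.2997]
tcp_rot: [[0.951, 0.31, -0.003], [0.31, -0.951, 0.004], [-0.001, -0.005, -1.0]]
force: [1.1, -0.2, -0.0]
opening: 0.599
stand 1954 0.1383 0.1428 ((452.8248596191406, -359.0679931640625), (59.79346466064453, 54.255489349365234), 17.782228469848633)
headtop 255 0.1877 0.19 ((451.1825866699219, -361.45721435546875), (17.289724349975586, 15.388103485107422), 17.785808563232422)
head 462 0.1819 0.19 ((452.6016845703125, -360.7830810546875), (21.541414260864258, 15.88857650756836), 18.279264450073242)
```

View pics/w3.png

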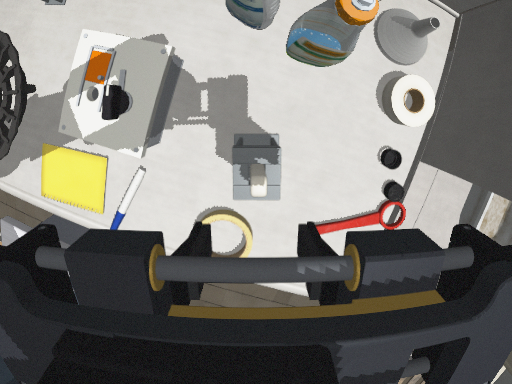

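The wrist view shows the head at (258,180), nearly centred between the jaws. I'll descend onto it.

```bash
python3 -m handwheel '[{"hand":0.2,"dx":0.25,"dy":-0.3,"dz":-2,"wx":0,"wy":0,"wz":0},{"hand":0.2,"dx":0,"dy":0,"dz":-3,"wx":0,"wy":0,"wz":0},{"hand":0.2,"dx":0,"dy":0,"dz":-3,"wx":0,"wy":0,"wz":0},{"hand":0.2,"dx":0,"dy":0,"dz":0,"wx":0,"wy":0,"wz":0},{"hand":0.2,"dx":0,"dy":0,"dz":0,"wx":0,"wy":0,"wz":0}]'
```

```text
time_s: 8.3
position: [0.4531, -0.359, 0.2219]
tcp_rot: [[0.949, 0.314, -0.001], [0.314, -0.949, 0.002], [-0.001, -0.002, -1.0]]
force: [0.1, -0.6, 0.2]
opening: 0.6
```

```bash
python3 -m handwheel '[{"hand":0.2,"dx":-0.1,"dy":-0.15,"dz":-2,"wx":0,"wy":0,"wz":0},{"hand":0.2,"dx":0,"dy":0,"dz":-2,"wx":0,"wy":0,"wz":0},{"hand":0.2,"dx":0,"dy":0,"dz":-2,"wx":0,"wy":0,"wz":0},{"hand":0.2,"dx":0,"dy":0,"dz":-1.3,"wx":0,"wy":0,"wz":0},{"hand":0.2,"dx":0,"dy":0,"dz":0,"wx":0,"wy":0,"wz":0},{"hand":0.2,"dx":0,"dy":0,"dz":0,"wx":0,"wy":0,"wz":0}]'
```

```text
time_s: 8.9
position: [0.4526, -0.3624, 0.1501]
tcp_rot: [[0.95, 0.313, 0.001], [0.313, -0.95, -0.001], [0.001, 0.002, -1.0]]
force: [-0.0, -0.2, 0.3]
opening: 0.599
```

```bash
python3 -m handwheel '[{"hand":0.2,"dx":-0.05,"dy":0.15,"dz":-0.2,"wx":0,"wy":0,"wz":0},{"hand":0.2,"dx":0,"dy":0,"dz":0,"wx":0,"wy":0,"wz":0},{"hand":0.2,"dx":0,"dy":0,"dz":0,"wx":0,"wy":0,"wz":0}]'
```

```text
time_s: 9.2
position: [0.4516, -0.3606, 0.1477]
tcp_rot: [[0.95, 0.313, 0.001], [0.313, -0.95, -0.001], [0.0, 0.001, -1.0]]
force: [-1.0, 0.7, -0.1]
opening: 0.601
```

```bash
python3 -m handwheel '[{"hand":-1,"dx":0,"dy":0,"dz":0,"wx":0,"wy":0,"wz":0},{"hand":-1,"dx":0,"dy":0,"dz":0,"wx":0,"wy":0,"wz":0},{"hand":-1,"dx":0,"dy":0,"dz":0,"wx":0,"wy":0,"wz":0},{"hand":-1,"dx":0,"dy":0,"dz":0,"wx":0,"wy":0,"wz":0},{"hand":-1,"dx":0,"dy":0,"dz":0,"wx":0,"wy":0,"wz":0}]'
```

```text
time_s: 9.7
position: [0.4513, -0.3604, 0.147]
tcp_rot: [[0.95, 0.312, -0.0], [0.312, -0.95, 0.0], [-0.0, -0.0, -1.0]]
force: [0.7, 1.1, -0.1]
opening: 0.23
```

```bash
python3 -m handwheel '[{"hand":-1,"dx":0,"dy":0,"dz":0,"wx":0,"wy":0,"wz":0},{"hand":-1,"dx":0,"dy":0,"dz":0,"wx":0,"wy":0,"wz":0},{"hand":-1,"dx":0,"dy":0,"dz":0,"wx":0,"wy":0,"wz":0},{"hand":-1,"dx":0,"dy":0,"dz":0,"wx":0,"wy":0,"wz":0}]'
```

```text
time_s: 10.1
position: [0.4512, -0.3602, 0.147]
tcp_rot: [[0.95, 0.312, -0.0], [0.312, -0.95, 0.0], [-0.0, -0.001, -1.0]]
force: [-0.9, 1.2, -0.4]
opening: 0.18
```

```bash
python3 -m handwheel '[{"hand":-1,"dx":0,"dy":0,"dz":0.5,"wx":0,"wy":0,"wz":0},{"hand":-1,"dx":0,"dy":0,"dz":1,"wx":0,"wy":0,"wz":0},{"hand":-1,"dx":0,"dy":0,"dz":1.5,"wx":0,"wy":0,"wz":0},{"hand":-1,"dx":0,"dy":0,"dz":2,"wx":0,"wy":0,"wz":0},{"hand":-1,"dx":0,"dy":0,"dz":2,"wx":0,"wy":0,"wz":0},{"hand":-1,"dx":0,"dy":0,"dz":2,"wx":0,"wy":0,"wz":0},{"hand":-1,"dx":0,"dy":0,"dz":2,"wx":0,"wy":0,"wz":0},{"hand":-1,"dx":0,"dy":0,"dz":2,"wx":0,"wy":0,"wz":0},{"hand":-1,"dx":0,"dy":0,"dz":2,"wx":0,"wy":0,"wz":0},{"hand":-1,"dx":0,"dy":0,"dz":1.5,"wx":0,"wy":0,"wz":0}]'
python3 -m handwheel '[{"hand":-1,"dx":0,"dy":0,"dz":1,"wx":0,"wy":0,"wz":0},{"hand":-1,"dx":0,"dy":0,"dz":0,"wx":0,"wy":0,"wz":0},{"hand":-1,"dx":0,"dy":0,"dz":0,"wx":0,"wy":0,"wz":0},{"hand":-1,"dx":0,"dy":0,"dz":0,"wx":0,"wy":0,"wz":0}]'
python3 - <<'E'
from rig import bot, vision
from h import *
for n in ("scene","top","wrist"):
    s=bot.read_state(); c=vision.get_calibration(n);p,d=vision.capture(n);cv2.imwrite(f"pics/{n}4.png",p[:,:,::-1]);np.savez(f"{n}4.npz",p=p,d=d,**c,pos=s["position"],rot=s["tcp_rot"])
    print(s["time_s"],s["position"],s["opening"])
c=load("scene4"); x,y=proj(c,s["position"])[0].astype(int); print(x,y)
cv2.imwrite("pics/s4.png",cv2.resize(c["p"][max(0,y-60):y+120,x-60:x+60,::-1],None,fx=3.3,fy=3.3,interpolation=cv2.INTER_CUBIC))
E
```

```text
time_s: 11.1
position: [0.4517, -0.3608, 0.3146]
tcp_rot: [[0.95, 0.312, 0.002], [0.312, -0.95, -0.003], [0.001, 0.003, -1.0]]
force: [-0.6, 0.4, -0.9]
opening: 0.183
time_s: 11.5
position: [0.4509, -0.3599, 0.321]
tcp_rot: [[0.95, 0.312, -0.001], [0.312, -0.95, 0.002], [-0.001, -0.002, -1.0]]
force: [0.4, -0.3, -0.4]
opening: 0.183
11.5 [ 0.45091424 -0.35990516  0.32101895] 0.18332045937616892
11.55 [ 0.45094422 -0.35997373  0.32096832] 0.17847340806767018
11.6 [ 0.45100818 -0.36003926  0.3210231 ] 0.17965288731857137
346 166
```

View pics/s4.png

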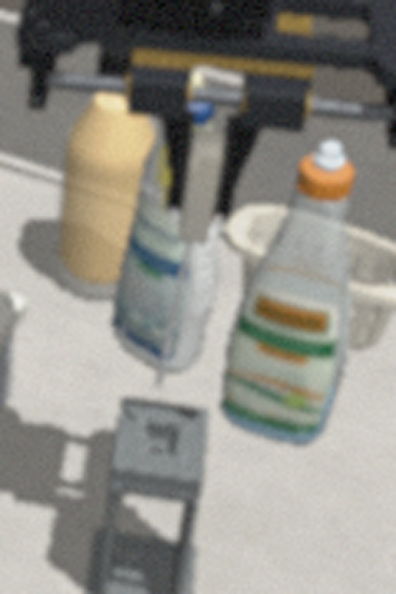

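View pics/wrist4.png

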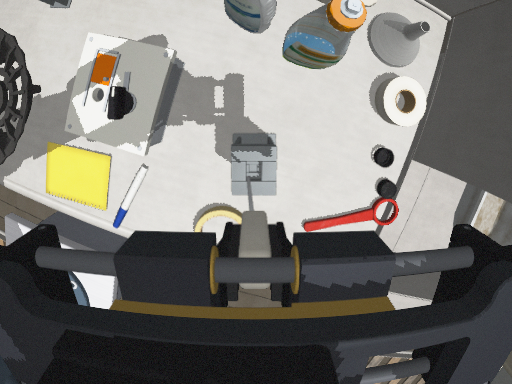

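View pics/top4.png

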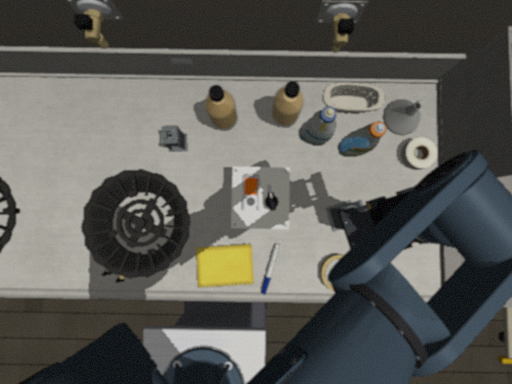

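Run:
```python
from h import *
c=load("wrist4"); cv2.imwrite("pics/w4c.png",cv2.resize(c["p"][165:225,220:290,::-1],None,fx=10,fy=10,interpolation=cv2.INTER_CUBIC))
s=load("scene4"); cv2.imwrite("pics/s4c.png",cv2.resize(s["p"][170:235,320:365,::-1],None,fx=9,fy=9,interpolation=cv2.INTER_CUBIC))
g=np.array([.451,-.360,0])
for z in (.298,.181): print(z,proj(c,g+[0,0,z],True),proj(s,g+[0,0,z]))
```

```text
0.298 [[253.644277   224.34318024]] [[344.72536932 176.84311024]]
0.181 [[254.04158848 181.08705233]] [[337.65325167 223.74927381]]
```

View pics/w4c.png

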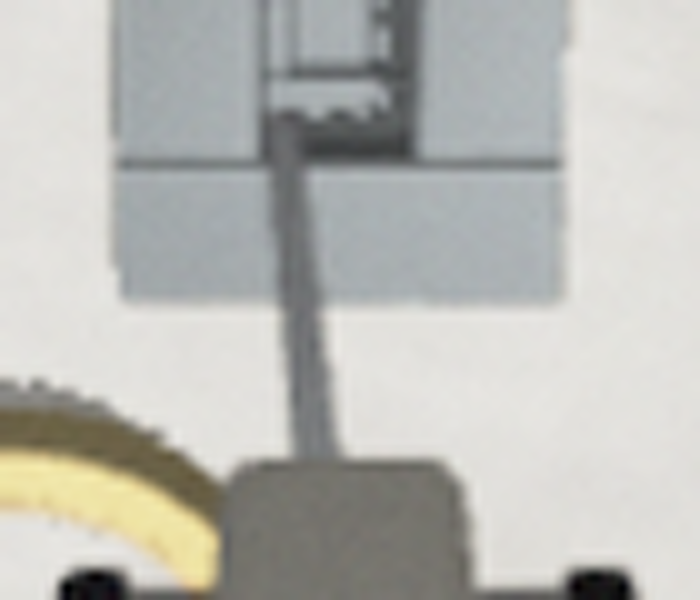

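View pics/s4c.png

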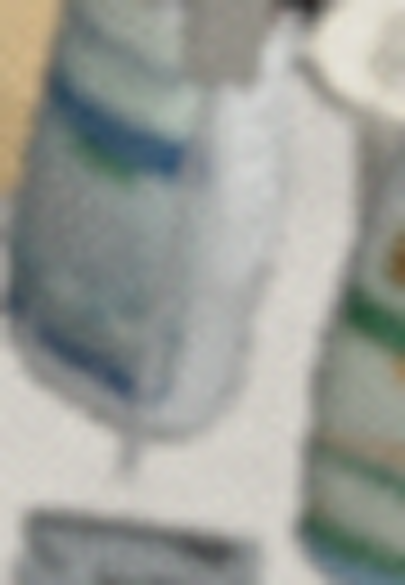

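Run:
```python
from h import *
w=load("wrist4"); s=load("scene4")
o1,d1,_=rays(w,[248.0,176.2],True); o2,d2,_=rays(s,[333.4,222.3])
d1=d1[0]/np.linalg.norm(d1);d2=d2[0]/np.linalg.norm(d2)
A=np.c_[d1,-d2]; k=np.linalg.lstsq(A,o2-o1,rcond=None)[0]
print("tri",o1+k[0]*d1,o2+k[1]*d2)
for z in (.177,.181,.185): print(z,onplane(w,[248.0,176.2],z,True))
print("head foot-mid stem exit @z.298", onplane(w,[220+32.2,165+46],.298,True))
print("tool y",w["rot"][:,1],w["rot"][:,0])
```

```text
tri [ 0.45347426 -0.3525082   0.17857421] [ 0.45292468 -0.35063098  0.17860504]
0.177 [[ 0.45310634 -0.35259006  0.177     ]]
0.181 [[ 0.45404121 -0.35238206  0.181     ]]
0.185 [[ 0.45497608 -0.35217406  0.185     ]]
head foot-mid stem exit @z.298 [[ 0.459785  -0.3561307  0.298    ]]
tool y [ 0.31237574 -0.94995667 -0.00192789] [ 9.49957680e-01  3.12377651e-01 -7.80256383e-04]
```

The thermometer is out: wrist view tip at (248,176), scene tip at (333,222), height about 0.179. I'll move it over the hole with the tip about 80 mm above the lid, clear of the knob.

```bash
python3 -m handwheel '[{"hand":-1,"dx":0.1,"dy":1,"dz":0,"wx":0,"wy":0,"wz":0},{"hand":-1,"dx":0.3,"dy":2.6,"dz":0,"wx":0,"wy":0,"wz":0},{"hand":-1,"dx":0.3,"dy":2.6,"dz":0,"wx":0,"wy":0,"wz":0},{"hand":-1,"dx":0.3,"dy":2.6,"dz":0,"wx":0,"wy":0,"wz":0},{"hand":-1,"dx":0.4,"dy":3,"dz":0,"wx":0,"wy":0,"wz":0},{"hand":-1,"dx":0.4,"dy":3,"dz":0,"wx":0,"wy":0,"wz":0},{"hand":-1,"dx":0.3,"dy":3,"dz":0,"wx":0,"wy":0,"wz":0},{"hand":-1,"dx":0.3,"dy":3,"dz":0,"wx":0,"wy":0,"wz":0},{"hand":-1,"dx":0.2,"dy":2,"dz":0,"wx":0,"wy":0,"wz":0},{"hand":-1,"dx":0.15,"dy":1,"dz":0,"wx":0,"wy":0,"wz":0}]'
python3 -m handwheel '[{"hand":-1,"dx":0,"dy":0,"dz":0,"wx":0,"wy":0,"wz":0},{"hand":-1,"dx":0,"dy":0,"dz":0,"wx":0,"wy":0,"wz":0},{"hand":-1,"dx":0,"dy":0,"dz":0,"wx":0,"wy":0,"wz":0}]'
python3 - <<'E'
from rig import bot, vision
from h import *
for n in ("scene","wrist"):
    s=bot.read_state(); c=vision.get_calibration(n);p,d=vision.capture(n);cv2.imwrite(f"pics/{n}5.png",p[:,:,::-1]);np.savez(f"{n}5.npz",p=p,d=d,**c,pos=s["position"],rot=s["tcp_rot"])
    print(s["time_s"],s["position"],s["opening"])
    h=np.array([.482,-.1165,.096]); x,y=proj(c,h,n=="wrist")[0].astype(int); print(x,y)
    cv2.imwrite(f"pics/{n}5c.png",cv2.resize(p[max(y-40,0):y+40,x-50:x+50,::-1],None,fx=7,fy=7,interpolation=cv2.INTER_CUBIC)); print(max(y-40,0),x-50)
w=load("w2");print(onplane(w,[215.1,161.4],.096,True))
E
```

```text
time_s: 12.65
position: [0.4784, -0.1199, 0.322]
tcp_rot: [[0.949, 0.315, -0.001], [0.315, -0.949, 0.001], [-0.0, -0.001, -1.0]]
force: [-0.1, -0.2, -0.2]
opening: 0.179
time_s: 12.95
position: [0.479, -0.1234, 0.322]
tcp_rot: [[0.95, 0.311, 0.0], [0.311, -0.95, -0.0], [-0.0, 0.0, -1.0]]
force: [0.2, -1.0, -0.1]
opening: 0.181
12.95 [ 0.4789577  -0.12335221  0.32198144] 0.18089982264869603
241 204
164 191
13.0 [ 0.47890703 -0.12339528  0.32197766] 0.18144274672042468
249 161
121 199
[[ 0.48322769 -0.11685356  0.096     ]]
```

View pics/wrist5c.png

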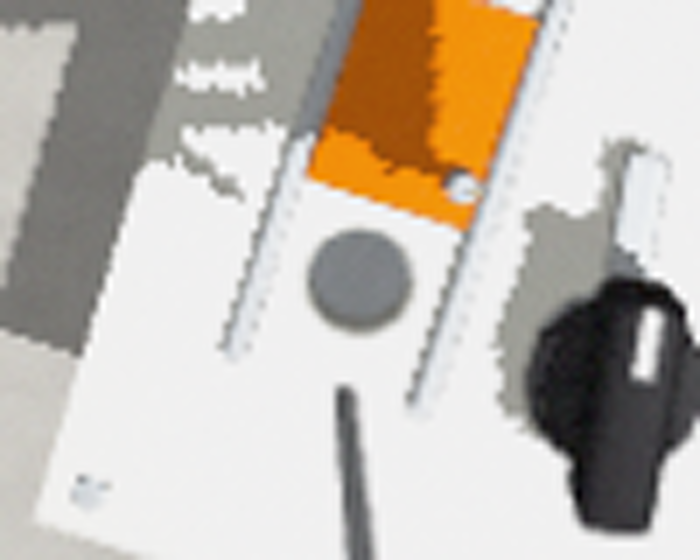

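View pics/scene5c.png

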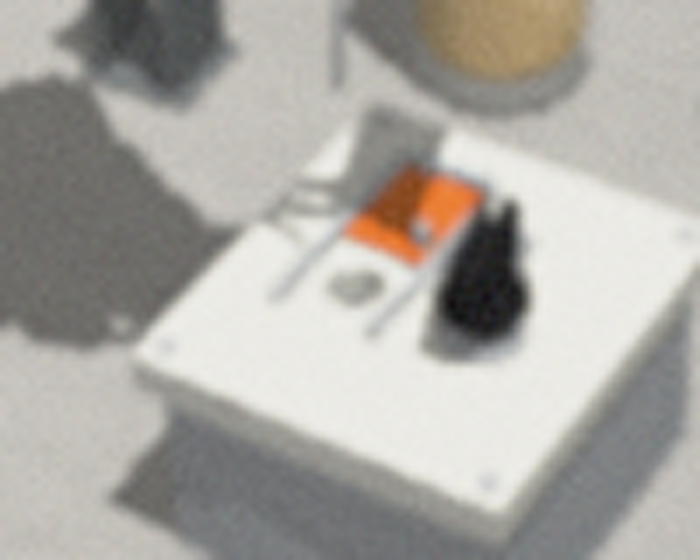

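```bash
cat >> h.py <<'E'
def tri(w,uw,s,us):
    o1,d1,_=rays(w,uw,True); o2,d2,_=rays(s,us); d1=d1[0]/np.linalg.norm(d1);d2=d2[0]/np.linalg.norm(d2)
    k=np.linalg.lstsq(np.c_[d1,-d2],o2-o1,rcond=None)[0]; return o1+k[0]*d1,o2+k[1]*d2
E
python3 - <<'E'
from h import *
w=load("wrist5"); s=load("scene5")
print("hole w",onplane(w,[250.4-.4,161-.4],.096,True),"scene",onplane(s,[242-.4,205-.4],.096))
print("tip",tri(w,[247.7,176.0],s,[238.9,175.8]))
print(onplane(w,[247.7,176.],.180,True),onplane(s,[238.9,175.8],.180),w["pos"])
E
```

```text
hole w [[ 0.48321408 -0.11668269  0.096     ]] scene [[ 0.48116372 -0.11712505  0.096     ]]
tip (array([ 0.48214494, -0.11569505,  0.18148121]), array([ 0.48128459, -0.11427073,  0.18160619]))
[[ 0.48180125 -0.11577269  0.18      ]] [[ 0.48292299 -0.11314012  0.18      ]] [ 0.47890703 -0.12339528  0.32197766]
```

In the wrist frame the tip sits within about 1.5 mm of the hole's axis. I'll shift +1.4 mm in y, lower to just above the lid, and check.

```bash
python3 -m handwheel '[{"hand":-1,"dx":0,"dy":0.14,"dz":-0.8,"wx":0,"wy":0,"wz":0},{"hand":-1,"dx":0,"dy":0,"dz":-1.2,"wx":0,"wy":0,"wz":0},{"hand":-1,"dx":0,"dy":0,"dz":-1.2,"wx":0,"wy":0,"wz":0},{"hand":-1,"dx":0,"dy":0,"dz":-1.2,"wx":0,"wy":0,"wz":0},{"hand":-1,"dx":0,"dy":0,"dz":-1,"wx":0,"wy":0,"wz":0},{"hand":-1,"dx":0,"dy":0,"dz":-0.6,"wx":0,"wy":0,"wz":0},{"hand":-1,"dx":0,"dy":0,"dz":0,"wx":0,"wy":0,"wz":0},{"hand":-1,"dx":0,"dy":0,"dz":0,"wx":0,"wy":0,"wz":0},{"hand":-1,"dx":0,"dy":0,"dz":0,"wx":0,"wy":0,"wz":0},{"hand":-1,"dx":0,"dy":0,"dz":0,"wx":0,"wy":0,"wz":0}]'
python3 - <<'E'
from rig import bot, vision
from h import *
for n in ("scene","wrist"):
    s=bot.read_state(); c=vision.get_calibration(n);p,d=vision.capture(n);cv2.imwrite(f"pics/{n}6.png",p[:,:,::-1]);np.savez(f"{n}6.npz",p=p,d=d,**c,pos=s["position"],rot=s["tcp_rot"])
    print(s["time_s"],s["position"],s["opening"])
    h=np.array([.482,-.1165,.106]); x,y=proj(c,h,n=="wrist")[0].astype(int)
    cv2.imwrite(f"pics/{n}6c.png",cv2.resize(p[max(y-30,0):y+30,x-35:x+35,::-1],None,fx=10,fy=10,interpolation=cv2.INTER_CUBIC)); print("x0y0",x-35,max(y-30,0))
E
```

```text
time_s: 14.05
position: [0.4792, -0.1211, 0.2626]
tcp_rot: [[0.95, 0.313, 0.001], [0.313, -0.95, -0.001], [0.001, 0.001, -1.0]]
force: [0.1, 0.4, -0.5]
opening: 0.178
14.05 [ 0.47920322 -0.12114307  0.26259452] 0.1779541023001638
x0y0 206 171
14.1 [ 0.47914327 -0.12110798  0.26252094] 0.17965250173776423
x0y0 215 143
```

View pics/wrist6c.png

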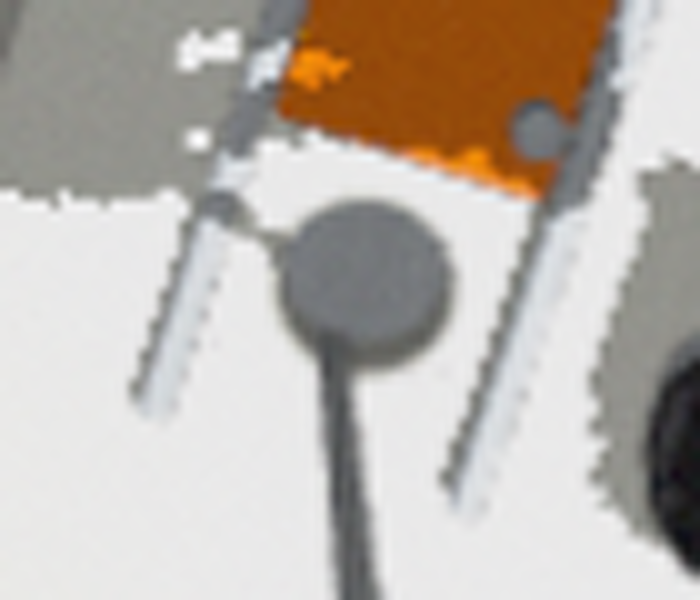

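View pics/scene6c.png

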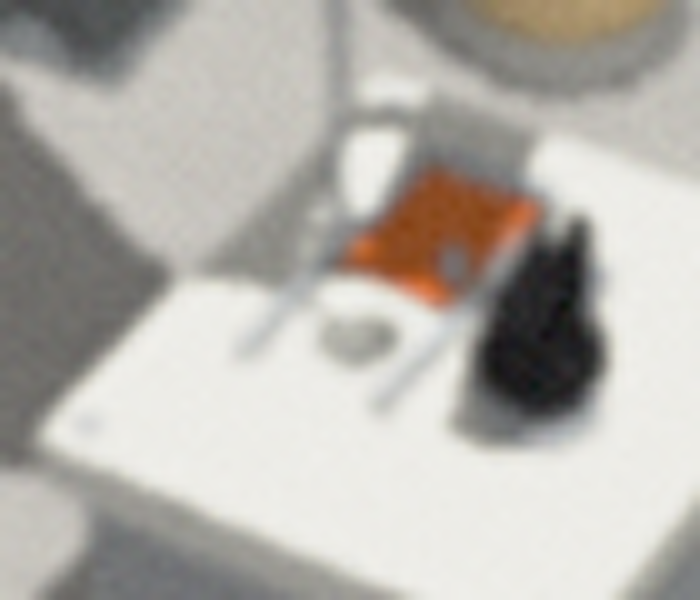

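Run:
```python
from h import *
w=load("wrist6"); s=load("scene6")
print("hole w",onplane(w,[251.1,170.8],.096,True),"scene",onplane(s,[206+35.2,171+33.2],.096))
print("tip",onplane(w,[247.75,176.3],.122,True),tri(w,[247.75,176.3],s,[239.2,193]))
print(w["pos"])
for z in (.122,.162,.2): print(z,proj(s,[.482,-.1145,z])-[206,171])
```

```text
hole w [[ 0.48342928 -0.11661106  0.096     ]] scene [[ 0.48186787 -0.11557305  0.096     ]]
tip [[ 0.48220623 -0.11357963  0.122     ]] (array([ 0.48370627, -0.11323401,  0.12847041]), array([ 0.48257152, -0.11134799,  0.12863274]))
[ 0.47914327 -0.12110798  0.26252094]
0.122 [[34.35266699 24.74417914]]
0.162 [[33.56350959 11.44436726]]
0.2 [[32.77249084 -1.88681424]]
```

The wrist view shows the tip at (247.8,176.3) and the hole at (251.1,170.8). The predicted mark is within 1 mm of the hole centre, so I'll descend.

```bash
python3 -m handwheel '[{"hand":-1,"dx":0,"dy":-0.05,"dz":-0.5,"wx":0,"wy":0,"wz":0},{"hand":-1,"dx":0,"dy":0,"dz":-0.6,"wx":0,"wy":0,"wz":0},{"hand":-1,"dx":0,"dy":0,"dz":-0.6,"wx":0,"wy":0,"wz":0},{"hand":-1,"dx":0,"dy":0,"dz":-0.6,"wx":0,"wy":0,"wz":0},{"hand":-1,"dx":0,"dy":0,"dz":-0.6,"wx":0,"wy":0,"wz":0},{"hand":-1,"dx":0,"dy":0,"dz":-0.6,"wx":0,"wy":0,"wz":0},{"hand":-1,"dx":0,"dy":0,"dz":-0.5,"wx":0,"wy":0,"wz":0},{"hand":-1,"dx":0,"dy":0,"dz":0,"wx":0,"wy":0,"wz":0},{"hand":-1,"dx":0,"dy":0,"dz":0,"wx":0,"wy":0,"wz":0}]'
python3 - <<'E'
from rig import bot, vision
from h import *
n="wrist"
s=bot.read_state(); c=vision.get_calibration(n);p,d=vision.capture(n);np.savez(f"{n}7.npz",p=p,d=d,**c,pos=s["position"],rot=s["tcp_rot"])
print(s["time_s"],s["position"],s["opening"],s["force"])
x,y=proj(c,[.4833,-.1166,.096],True)[0].astype(int)
cv2.imwrite(f"pics/{n}7c.png",cv2.resize(p[max(y-30,0):y+30,x-35:x+35,::-1],None,fx=10,fy=10,interpolation=cv2.INTER_CUBIC)); print("x0y0",x-35,max(y-30,0))
E
```

```text
time_s: 15.05
position: [0.4789, -0.1215, 0.222]
tcp_rot: [[0.95, 0.313, -0.0], [0.313, -0.95, 0.0], [-0.0, -0.0, -1.0]]
force: [0.2, -0.0, -0.8]
opening: 0.18
15.05 [ 0.47891195 -0.12150744  0.22198059] 0.18027153743385357 [ 0.24898401 -0.01965348 -0.79738072]
x0y0 215 149
```

View pics/wrist7c.png

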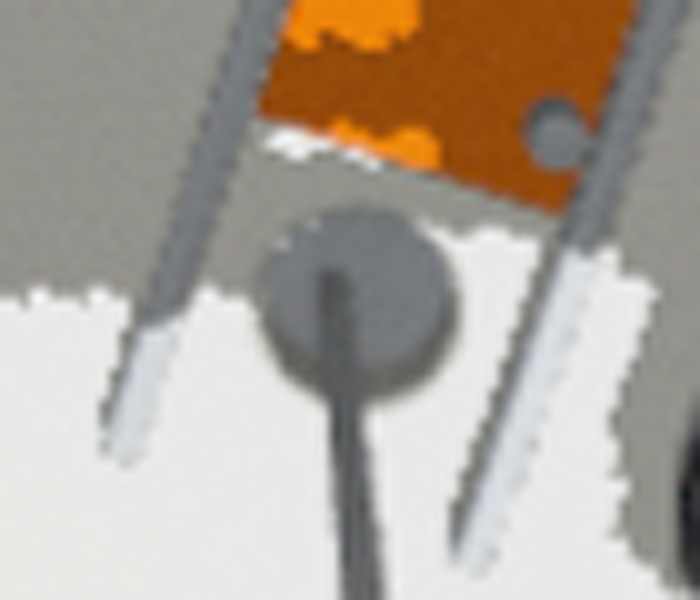

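The stem tip is inside the hole (tip at crop (333,272), hole centre at (360,307)) and touches nothing. I'll continue to full depth.

```bash
python3 -m handwheel '[{"hand":-1,"dx":0.02,"dy":-0.03,"dz":-0.5,"wx":0,"wy":0,"wz":0},{"hand":-1,"dx":0,"dy":0,"dz":-0.6,"wx":0,"wy":0,"wz":0},{"hand":-1,"dx":0,"dy":0,"dz":-0.6,"wx":0,"wy":0,"wz":0},{"hand":-1,"dx":0,"dy":0,"dz":-0.6,"wx":0,"wy":0,"wz":0},{"hand":-1,"dx":0,"dy":0,"dz":-0.6,"wx":0,"wy":0,"wz":0},{"hand":-1,"dx":0,"dy":0,"dz":-0.6,"wx":0,"wy":0,"wz":0},{"hand":-1,"dx":0,"dy":0,"dz":-0.6,"wx":0,"wy":0,"wz":0},{"hand":-1,"dx":0,"dy":0,"dz":-0.4,"wx":0,"wy":0,"wz":0},{"hand":-1,"dx":0,"dy":0,"dz":0,"wx":0,"wy":0,"wz":0},{"hand":-1,"dx":0,"dy":0,"dz":0,"wx":0,"wy":0,"wz":0}]'
python3 -m handwheel '[{"hand":-1,"dx":0,"dy":0,"dz":0,"wx":0,"wy":0,"wz":0},{"hand":-1,"dx":0,"dy":0,"dz":0,"wx":0,"wy":0,"wz":0},{"hand":-1,"dx":0,"dy":0,"dz":0,"wx":0,"wy":0,"wz":0}]'
python3 - <<'E'
from rig import bot, vision
from h import *
for n in ("scene","wrist"):
    s=bot.read_state(); c=vision.get_calibration(n);p,d=vision.capture(n);np.savez(f"{n}8.npz",p=p,d=d,**c,pos=s["position"],rot=s["tcp_rot"])
    print(s["time_s"],s["position"],s["opening"],s["force"])
    x,y=proj(c,[.4833,-.1166,.096],n=="wrist")[0].astype(int)
    cv2.imwrite(f"pics/{n}8c.png",cv2.resize(p[max(y-40,0):y+20,x-35:x+35,::-1],None,fx=10,fy=10,interpolation=cv2.INTER_CUBIC)); print("x0y0",x-35,max(y-40,0))
E
```

```text
time_s: 16.1
position: [0.4791, -0.1218, 0.177]
tcp_rot: [[0.95, 0.312, 0.0], [0.312, -0.95, 0.0], [0.0, 0.0, -1.0]]
force: [0.2, 0.2, -0.2]
opening: 0.18
time_s: 16.4
position: [0.4792, -0.1219, 0.1773]
tcp_rot: [[0.95, 0.312, 0.0], [0.312, -0.95, -0.0], [0.0, 0.0, -1.0]]
force: [0.1, 0.3, -0.7]
opening: 0.185
16.4 [ 0.47916989 -0.12187084  0.17729209] 0.18508622873304378 [ 0.12004496  0.26780153 -0.68424148]
x0y0 206 163
16.45 [ 0.47914985 -0.1218499   0.17725911] 0.1796573280905474 [ 1.28079177 -0.03879531 -0.35147208]
x0y0 214 151
```

View pics/wrist8c.png

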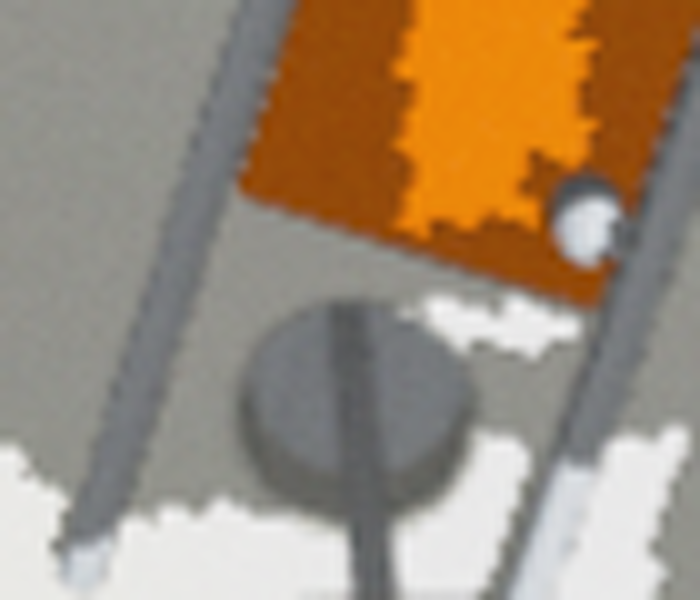

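View pics/scene8c.png

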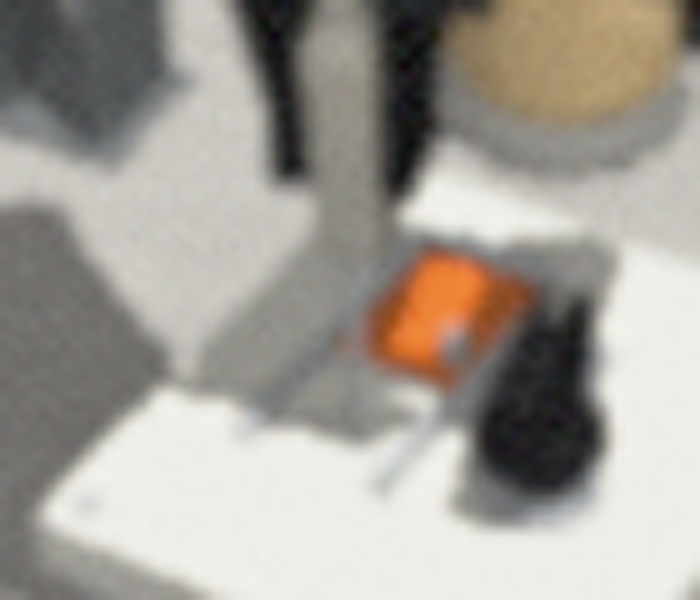

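The stem crosses the hole's centre line: stem column about 362 against hole centre 357 in the crop. One last check of the stem's 3D line from the depth in the saved views.

Run:
```python
from h import *
for n,x0,y0,pts in (("wrist8",214,151,[(350,360),(355,400),(362,440),(368,500),(375,560)]),("wrist7",215,149,[(335,300),(340,360),(347,440),(358,540)]),("wrist6",215,143,[(333,350),(340,400),(348,480),(358,560)])):
    c=load(n); W=cloud(c,c["d"],True); tcp=c["pos"]
    for a,b in pts:
        u,v=int(round(x0+a/10-.45)),int(round(y0+b/10-.45)); print(n,(u,v),((W[v,u]-tcp)*1000).round(1))
h=np.array([483.3,-116.6,96])-load("wrist8")["pos"]*1000; print("hole rel tcp",h)
```

```text
wrist8 (249, 187) [   2.8    5.5 -101.7]
wrist8 (249, 191) [  3.2   5.3 -87.4]
wrist8 (250, 195) [  2.8   4.2 -77.6]
wrist8 (250, 201) [  2.5   3.9 -62.6]
wrist8 (251, 207) [  2.7   3.  -48.5]
wrist7 (248, 179) [   3.1    7.1 -128.8]
wrist7 (249, 185) [   3.1    5.7 -107.2]
wrist7 (249, 193) [  2.4   5.1 -83.8]
wrist7 (250, 203) [  2.5   3.8 -57.6]
wrist6 (248, 178) [   3.1    7.1 -133.5]
wrist6 (249, 183) [   3.4    5.8 -113.8]
wrist6 (249, 191) [  3.1   5.3 -87.7]
wrist6 (250, 199) [  3.    4.1 -66.1]
hole rel tcp [  4.15014634   5.24989733 -81.25910907]
```

The stem axis at lid level sits about 2–2.5 mm short of the hole centre in x (within tolerance). I'll trim it by +1.8 mm and re-check.

```bash
python3 -m handwheel '[{"hand":-1,"dx":0.09,"dy":0.02,"dz":-0.04,"wx":0,"wy":0,"wz":0},{"hand":-1,"dx":0.09,"dy":0.02,"dz":-0.04,"wx":0,"wy":0,"wz":0},{"hand":-1,"dx":0,"dy":0,"dz":0,"wx":0,"wy":0,"wz":0},{"hand":-1,"dx":0,"dy":0,"dz":0,"wx":0,"wy":0,"wz":0},{"hand":-1,"dx":0,"dy":0,"dz":0,"wx":0,"wy":0,"wz":0},{"hand":-1,"dx":0,"dy":0,"dz":0,"wx":0,"wy":0,"wz":0}]'
python3 - <<'E'
from rig import bot, vision
from h import *
n="wrist"; s=bot.read_state(); c=vision.get_calibration(n);p,d=vision.capture(n);W=cloud(c,d,True)
print(s["position"],s["opening"],s["force"])
x,y=proj(c,[.4833,-.1166,.096],True)[0].astype(int)
cv2.imwrite("pics/w9c.png",cv2.resize(p[y-40:y+30,x-40:x+40,::-1],None,fx=8,fy=8,interpolation=cv2.INTER_CUBIC)); print(x-40,y-40)
p,d=vision.capture("scene"); cv2.imwrite("pics/s9.png",p[:,:,::-1])
np.savez("w9.npz",W=W)
E
```

```text
time_s: 17.1
position: [0.4808, -0.1214, 0.1762]
tcp_rot: [[0.95, 0.312, -0.0], [0.312, -0.95, 0.0], [-0.0, -0.0, -1.0]]
force: [-0.7, -0.0, 0.3]
opening: 0.183
[ 0.48081719 -0.12137428  0.17622432] 0.18326703326809024 [-0.70555617 -0.02672745  0.26893067]
209 154
```

View pics/w9c.png

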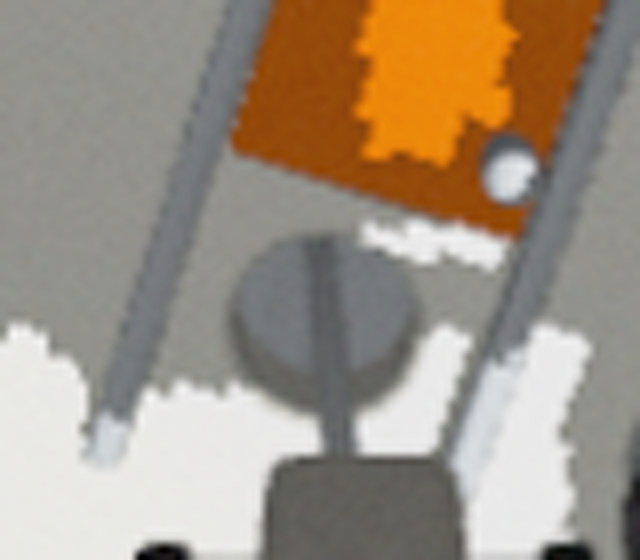

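View pics/s9.png

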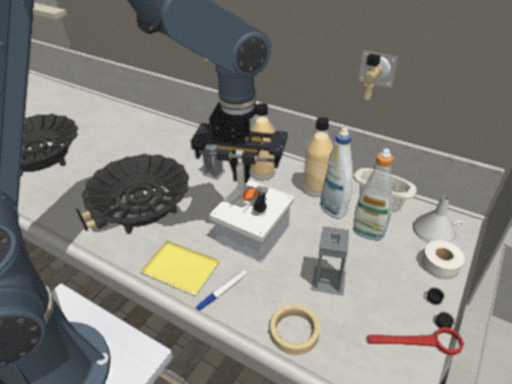

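The stem runs through the centre of the hole (stem at (328,322), hole centre at (325,322) in the crop). The shutter is open, and the bottles and tape are where they were. Handing in.

```bash
python3 -c "
from rig import hand_in
print(hand_in())"
```

```text
the job is handed in; nothing more can be done
None
```

I handed the job in at about 17 s of the 64 s allowed; the hand-in gives no verdict, so the result is not confirmed.

**What I did:** I turned the knob clockwise to about 1.39 rad (from the tool's angle) and the shutter sprang open. I then lifted the thermometer straight out of the 139 mm stand by its head. The 88 mm grey stand is a look-alike and I left it alone. Finally I lowered the stem through the guide hole, and the gripper is still holding the thermometer.

**Last checks:**
- **Depth:** the tip is about 60 mm below the lid's top, worked out from the TCP height.
- **Centring:** the stem is sideways-centred in the hole to under 1 mm in the wrist view. Along the other direction, depth points on the stem showed it about 2–2.5 mm short, so I moved it +1.8 mm. I did not measure the depth points again after that trim.
- **Hold:** the head is gripped (opening 0.18, matching its 16 mm thickness) and the force on the tool is under 1 N, so there is no sign of contact with the pan.
- **Bystanders:** the bottles and the tape roll look unmoved in the scene view.

**Unverified or disagreeing:**
- The tip itself was hidden below the lid at the end. From earlier views it should be about 2 mm from the hole's axis.
- The scene and wrist cameras disagreed by about 1–2 mm on where the hole is. I used the wrist camera, which agreed with the arm's position when it gripped the knob.

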